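# Fit the backing panel into a picture frame

## Task

Close up the picture frame that lies face down on the bench with the larger plywood panel, the one with the pink batten: tuck one edge, one that runs parallel to the batten, under the frame's metal lip while the opposite edge is still raised, then lower that edge until the panel lies flat, fully home in the frame's recess, and let go. Leave the small panel with the lime batten where it is.

Things in the scene. Friction and masses are not known exactly. Their poses are not given: they have to be found in the camera images.
- panel: Panel to fit: loose plywood, 160 (x) x 120 (y) x 5 mm, 0.06-0.13 kg, lying flat. On it, centred, a pink batten to grip: 18 (x) x 80 (y) mm, 26 mm tall, its top 31 mm above the panel's underside. Origin: centre of the underside; z up through the batten. Same either way round; tuck an edge at x = +80 or -80 mm (parallel to the batten).
- frame: Dark wooden frame, fixed face down, 222 (x) x 196 (y) mm, rails 24 mm high. Origin: recess centre at bench level, z up. Flat brown recess floor 8 mm above the bench, x -86 to 86, y -66 to 66 mm. +x, +y, -y inner walls: upright to 14 mm above the bench, then sloping 8 mm outwards to the rail top, to guide the panel. -x rail (robot's side): upright wall, carries the lip.
- lip (a point): Middle of the lower inner edge of the frame's bright aluminium lip, at (-66, 0, 24) mm in the frame's axes. The lip is a 2.5 mm strip along the whole -x rail, reaching 20 mm over the recess, 16 mm above its floor. The panel cannot go in flat: tilt it about 12 degrees, put its lower edge 8 to 20 mm under the lip, then lower the other edge.
- small_panel: Bystander to leave alone: smaller loose plywood panel, 110 (x) x 85 (y) x 5 mm, with a lime-yellow batten 18 x 60 x 26 mm on it. Origin: centre of the underside. It and the larger panel lie in either of two places.
Mind the look-alikes: they are no part of the job. What is shaped like the panel but black or blue is not meant.

How it is judged:
On the way:
1. one edge of the panel is under the lip while the opposite edge is still raised ((x of lip in the frame of panel between -0.078 and -0.05 m or x of lip in the frame of panel between 0.05 and 0.078 m) and z of lip in the frame of panel between 0.003 and 0.03 m and y of lip in the frame of panel between -0.03 and 0.03 m and angle between panel's own z axis and vertical above 0.06 rad), for 0.1 s.
At the end, for the whole second after the job is handed in: The panel lies at rest on the floor of the frame's recess with one edge under the lip and the batten up: its centre within 10 mm of the recess centre each way, its underside within 3 mm of the floor's height, tilted less than 3 degrees and turned less than 10 degrees from the frame (x of panel in the frame of frame between -0.01 and 0.01 m and y of panel in the frame of frame between -0.01 and 0.01 m and z of panel in the frame of frame between 0.005 and 0.011 m and angle between panel's own z axis and vertical below 0.05 rad and angle between the x axis of panel and the x axis of frame, either way round below 0.17 rad and linear speed of panel below 0.02 m/s); the robot touches nothing.
It fails at once if the small panel is moved more than 30 mm (distance of small_panel from where it was at the start of the episode above 0.03 m).
It also fails if it takes over 38 s, if anything falls off the work surface, if the arm or the gripper's body presses on something with over 40 N, if the wrist force passes 120 N, or if a joint passes its speed limit or range.

## Robot

A 6-joint arm with a two-finger parallel gripper is mounted at the origin on the work surface. World frame = base frame: x ahead of the robot, y to its left, z up, the work surface at z = 0. Lengths are in m, angles in rad, forces in N, time in s.
With the tool pointing down it reaches from about 0.375 to 0.9 m from the base axis. Payload 3.1 kg.
Tool frame: the origin (TCP) lies on the front face of the gripper's body, between the roots of the fingers; the fingertips stand 73 mm ahead of it and the grasp point (between the pads) lies 54 mm ahead of it (manip.tips_ahead is the distance from the TCP to the fingertips, in m); z points along the fingers, y is the line along which they close (so a half turn about z gives the same grasp; the last joint's range is limited). The gripper opens to 85 mm and grips with 20 to 120 N. Pads are 22 mm wide; open, the fingers measure 114 mm over their backs; the gripper's body (76 mm by 85 mm) begins 54 mm behind the grasp point. The pads swing forward as they close: fully open they stand 13 mm farther back than shut.
Start: joints at [-1.45, 0.527, 1.433, -0, 1.181, -0.178], TCP at [0.184, -0.597, 0.304] pointing down, gripper open.
Joint ranges: [-3.08, 3.08], [-0.75, 2.2], [0.22, 2.44], [-1.43, 4.57], [0, 2.65], [-2.85, 2.85]. Speed limits (rad/s): [2.79, 2.79, 3.14, 3.14, 3.14, 3.14].

## Interface

Orientations are given as a unit quaternion [x, y, z, w].
In Python, from station import sense, eyes, workorder, manip gives the robot as it stands.
- The arm moves only by the shell command python3 -m inch 'ROWS' [OPENING] [FORCE]. ROWS is JSON, a list of rows, each an object of numbers: "dx", "dy", "dz": the shift along the tool's x, y, z in cm; "wx", "wy", "wz": the turn, a rotation vector about the tool's x, y, z in degrees. In form: [{"dx": .., "dy": .., "dz": .., "wx": .., "wy": .., "wz": ..}, ...]. A call has 1 to 10 rows; each row shifts and turns the commanded pose from where the row before left it, along the tool's axes as they then stand; what a row does not reach is not made up. A row lasts 1/8 s, in which the tool goes at most 62.5 mm and 10.7 degrees, less where a joint would pass 70% of its speed; a pose out of reach is approached as far as the arm can. A call with a gripper value outside its range is refused whole. OPENING is the opening, from 0 (shut) to 1 (fully open), set as the call begins (- or left out, the last holds). The fingers move at their own pace and stop on an object; FORCE is the grip in N (left out, the last holds). Time passes only in rows, so rows that do not move let the fingers close. It gives the time, the measured TCP pose, the force, the opening and the grip force at its end, in the units of the state.
- sense(): the state, without advancing time (a new reading comes with each control period).
- eyes.snapshot(name): name is "side" or "top" or "wrist"; returns the picture (420x560x3 uint8, red, green, blue); there is no depth.
- eyes.camera_params(name): a dict with "fx", "fy", "cx", "cy" (pixels), "D" ([k1, k2, p1, p2, k3] as OpenCV has them; the pictures are not rectified), "rvec" (rotation vector, rad) and "tvec" (3), from world to camera coordinates, as OpenCV has them. Camera axes: x right, y down, z forward; pixel columns grow to the right and rows downward; lengths in m; the calibration is good to about 2 mm. A picture is of the moment at which its call begins: read the wrist's pose just before it. camera_params takes no time and is no camera call; for the wrist camera it gives the pose at the moment of the call.
- workorder.sign_off(): hands the job in; it is judged then, once.
The state is a dict: "t": time; "q": joint angles; "qd": joint speeds; "tau": joint torques, N m; "tcp_pos": TCP position; "tool_rot": TCP orientation; "force": force on the tool from outside, world axes, zero at the start; "ft_torque": the same for the moment, N m; "finger_gap": opening from 0.0 (shut) to 1.0 (fully open); "gripper_force": force on a finger pad.
Only numpy, scipy, OpenCV 4.12 (cv2) and the standard library are available. Lean on these libraries where they do the work, as an engineer would, in place of code of your own. Each camera call takes 0.05 s, during which the arm holds its last target. There are 200 camera calls.

## Working session

There is one attempt and no reset: what is moved stays moved. The work goes in short steps, Python scripts to look and compute and a shell command to move; the robot and the scene stay as the last step left them, time stands still between calls to the robot, and variables do not carry over. Pictures are saved under pics/ and viewed, at most 10 in all, crops included, and the job is handed in when it is done.

```bash
mkdir -p pics; python3 - <<'E'
from station import sense, eyes
import cv2
for n in ("top","side"):
    cv2.imwrite(f"pics/{n}0.png",eyes.snapshot(n)[:,:,::-1])
s=sense(); print(s["t"],s["tcp_pos"],s["tool_rot"],s["force"],s["finger_gap"])
E
```

```text
0.1 [ 0.18394768 -0.59679659  0.30304515] [ 9.88859915e-01  1.48846025e-01  2.31975240e-05 -9.63725973e-04] [-0.98696991  0.7668531  -0.38046056] 1.0008713981529977
```

View pics/top0.png

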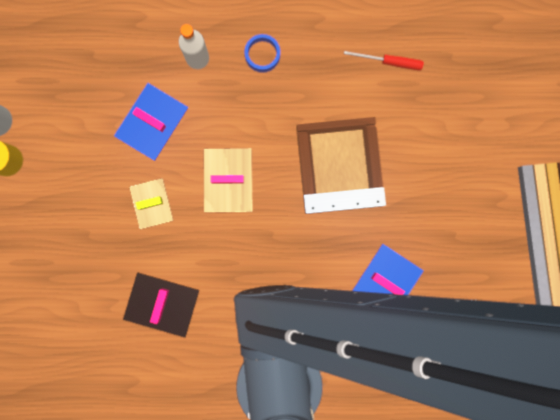

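The top view shows the panel at about (228,180) with its pink batten horizontal. The frame is at about (341,165) with its lip towards the robot, and the small panel is at (151,203). Next I'll measure them.

```bash
cat > h.py <<'E'
import numpy as np, cv2
from station import sense, eyes
from scipy.spatial.transform import Rotation as R
def px2w(P,uv,z):
    K=np.array([[P["fx"],0,P["cx"]],[0,P["fy"],P["cy"]],[0,0,1]])
    u=cv2.undistortPoints(np.array(uv,float).reshape(-1,1,2),K,np.array(P["D"],float)).reshape(-1,2)
    M=cv2.Rodrigues(np.array(P["rvec"],float))[0]; t=np.array(P["tvec"],float).ravel()
    c=-M.T@t; d=np.c_[u,np.ones(len(u))]@M
    return c+d*((z-c[2])/d[:,2])[:,None]
def w2px(P,X):
    K=np.array([[P["fx"],0,P["cx"]],[0,P["fy"],P["cy"]],[0,0,1]])
    return cv2.projectPoints(np.array(X,float).reshape(-1,3),np.array(P["rvec"],float),np.array(P["tvec"],float),K,np.array(P["D"],float))[0].reshape(-1,2)
def blob(mask,near):
    n,l,s,c=cv2.connectedComponentsWithStats(mask.astype(np.uint8))
    ok=[i for i in range(1,n) if s[i,4]>40]
    i=min(ok,key=lambda i:np.hypot(*(c[i]-near)))
    ys,xs=np.where(l==i); return np.c_[xs,ys].astype(np.float32)
def rect(pts):
    c,s,a=cv2.minAreaRect(pts[:,:2].astype(np.float32)); 
    b=cv2.boxPoints((c,s,a)); return np.round(c,4),np.round(s,4),round(a,1)
E
python3 - <<'E'
from h import *
P=eyes.camera_params("top"); im=cv2.imread("pics/top0.png"); hsv=cv2.cvtColor(im,cv2.COLOR_BGR2HSV)
h,s,v=[hsv[...,i].astype(int) for i in range(3)]
for (x,y) in [(228,160),(228,180),(341,160),(318,203),(303,160),(150,190),(260,230)]: print((x,y),hsv[y,x])
pk=(h>150)&(h<172)&(s>150)&(v>120)
sc=1000.
def rep(n,m,near,z):
    b=blob(m,near); print(n,len(b),rect((px2w(P,b,z)*sc)))
rep("batten",pk,(228,180),.031)
rep("panel",((h>14)&(h<26)&(s<150)&(v>150))|pk,(228,180),.006)
rep("lip",(s<40)&(v>180),(345,200),.0265)
rep("floor",(h>10)&(h<22)&(v>100)&(s<190)&(cv2.blur(im,(1,1))[...,0]>40)&(np.indices(h.shape)[1]>290)&(np.indices(h.shape)[1]<390)&(np.indices(h.shape)[0]<190),(341,160),.008)
rep("frame",(v<110)&(s>60)&(h<20),(303,160),.024)
big=cv2.resize(im[90:250,110:410],None,fx=2.6,fy=2.6,interpolation=cv2.INTER_CUBIC); cv2.imwrite("pics/crop.png",big)
E
```

```text
(228, 160) [ 20 102 244]
(228, 180) [161 172 255]
(341, 160) [ 17 124 235]
(318, 203) [110   3 251]
(303, 160) [ 11 155 145]
(150, 190) [ 23  86 252]
(260, 230) [ 13 161 209]
batten 214 (array([501.1738, 128.3549]), array([14.7374, 73.1729]), 0.2)
panel 2781 (array([502.4052, 128.1832]), array([161.4311, 119.7764]), 0.6)
lip 1500 (array([ 451.4589, -158.7201]), array([ 46.8728, 197.2339]), 5.6)
floor 17023 (array([ 722.192 , -154.0997]), array([249.9712, 484.8478]), 90.0)
frame 155 (array([235.9726,  31.3719]), array([ 10.7807, 124.2669]), 7.6)
```

View pics/crop.png

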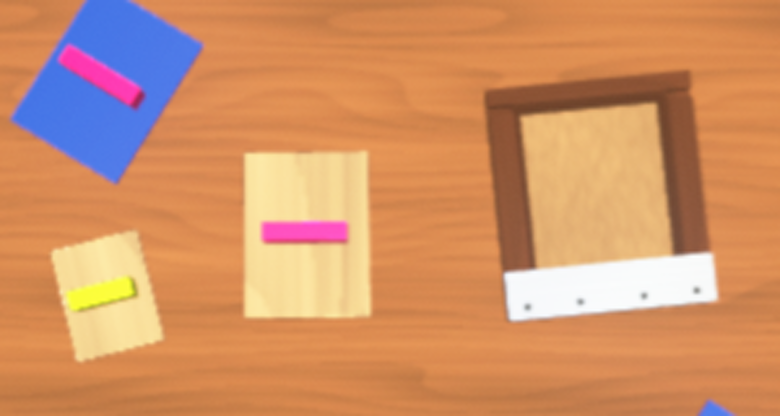

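The crop shows the panel almost square to the base (about 0.5°). The frame is turned about +5.5°, and the lip's inner edge runs from crop (505,272) to (714,253). I estimate the recess centre at (0.540, -0.150). Now I'll move above the panel.

```bash
python3 -m inch '[{"dx":3.69,"dy":-4.28,"dz":0.59},{"dx":3.69,"dy":-4.28,"dz":0.59},{"dx":3.69,"dy":-4.28,"dz":0.59},{"dx":3.69,"dy":-4.28,"dz":0.59},{"dx":3.69,"dy":-4.28,"dz":0.59},{"dx":3.69,"dy":-4.28,"dz":0.59},{"dx":3.69,"dy":-4.28,"dz":0.59},{"dx":3.69,"dy":-4.28,"dz":0.59},{"dx":3.69,"dy":-4.28,"dz":0.59},{"dx":3.69,"dy":-4.28,"dz":0.59}]' 0.5 40
python3 -m inch '[{"dx":3.69,"dy":-4.28,"dz":0.59},{"dx":3.69,"dy":-4.28,"dz":0.59},{"dx":3.69,"dy":-4.28,"dz":0.59},{"wz":-10.4},{"wz":-10.4},{"wz":-10.4},{"wz":-10.4},{"wz":-10.4},{"wz":-10.4},{"wz":-10.4}]'
cat >> h.py <<'E'
def delta(p,yaw,pitch=0):
    """tool-axis shift (cm) and turn (deg) from now to p, tool down with x-axis at yaw(deg), panel tilt pitch(deg, +x side up)"""
    s=sense(); R0=R.from_quat(s["tool_rot"])
    f=R.from_euler("z",yaw-90,degrees=True)
    Rt=f*R.from_euler("y",-pitch,degrees=True)*R.from_matrix([[0,1,0],[1,0,0],[0,0,-1]])
    print("t %.2f"%s["t"],"tcp",np.round(s["tcp_pos"],4),"shift cm",np.round(100*R0.inv().apply(np.array(p)-s["tcp_pos"]),2),"turn deg",np.round((R0.inv()*Rt).as_rotvec(degrees=True),2),"F",np.round(s["force"],1),"gap",round(s["finger_gap"],3),"grip",round(float(np.max(s["gripper_force"])),1))
E
python3 - <<'E'
from h import *
delta([.5015,.1283,.082],90.4)
P=eyes.camera_params("wrist"); im=eyes.snapshot("wrist")[:,:,::-1].copy(); cv2.imwrite("pics/w1.png",im)
Pt=eyes.camera_params("top"); cv2.imwrite("pics/top1.png",eyes.snapshot("top")[:,:,::-1])
hsv=cv2.cvtColor(im,cv2.COLOR_BGR2HSV);h,s,v=[hsv[...,i].astype(int) for i in range(3)]
pk=(h>150)&(h<172)&(s>150)&(v>120)
c=w2px(P,[.5015,.1283,.031])[0]; print(c)
b=blob(pk,c); print(len(b),rect(px2w(P,b,.031)*1000))
b=blob(((h>14)&(h<26)&(s<150)&(v>150))|pk,c); print(len(b),rect(px2w(P,b,.005)*1000))
E
```

```text
t 0.10 tcp [ 0.1839 -0.5968  0.303 ] shift cm [ 51.69 -59.91  22.24] turn deg [ -0.08  -0.09 -73.28] F [-1.   0.8 -0.4] gap 1.001 grip 0.0
[-820.29179665 -751.13407426]invalid input at $[0]: expected keys dx, dy, dz, wx, wy, wz
invalid input at $[0]: expected keys dx, dy, dz, wx, wy, wz
Traceback (most recent call last):
  File "h.py", line 16, in blob
    i=min(ok,key=lambda i:np.hypot(*(c[i]-near)))
ValueError: min() iterable argument is empty
```

View pics/w1.png

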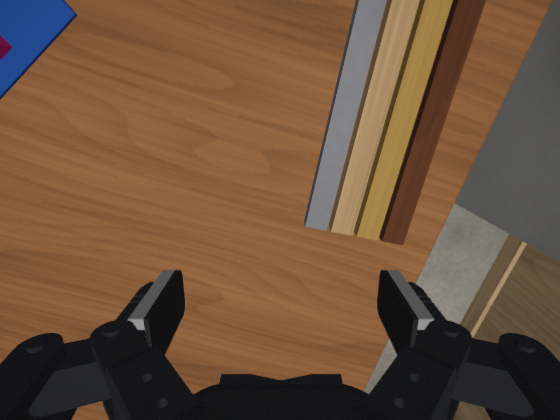

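The moves were refused because every row needs all six keys, so the arm hasn't moved. The picture shows only bench near the start pose, with wood strips at (390,120). I'll resend with full rows.

```bash
python3 -m inch '[{"dx":3.69,"dy":-4.28,"dz":0.59,"wx":0,"wy":0,"wz":0},{"dx":3.69,"dy":-4.28,"dz":0.59,"wx":0,"wy":0,"wz":0},{"dx":3.69,"dy":-4.28,"dz":0.59,"wx":0,"wy":0,"wz":0},{"dx":3.69,"dy":-4.28,"dz":0.59,"wx":0,"wy":0,"wz":0},{"dx":3.69,"dy":-4.28,"dz":0.59,"wx":0,"wy":0,"wz":0},{"dx":3.69,"dy":-4.28,"dz":0.59,"wx":0,"wy":0,"wz":0},{"dx":3.69,"dy":-4.28,"dz":0.59,"wx":0,"wy":0,"wz":0},{"dx":3.69,"dy":-4.28,"dz":0.59,"wx":0,"wy":0,"wz":0},{"dx":3.69,"dy":-4.28,"dz":0.59,"wx":0,"wy":0,"wz":0},{"dx":3.69,"dy":-4.28,"dz":0.59,"wx":0,"wy":0,"wz":0}]' 0.5 40 &&
python3 -m inch '[{"dx":3.69,"dy":-4.28,"dz":0.59,"wx":0,"wy":0,"wz":0},{"dx":3.69,"dy":-4.28,"dz":0.59,"wx":0,"wy":0,"wz":0},{"dx":3.69,"dy":-4.28,"dz":0.59,"wx":0,"wy":0,"wz":0},{"dx":0,"dy":0,"dz":0,"wx":0,"wy":0,"wz":-10.4},{"dx":0,"dy":0,"dz":0,"wx":0,"wy":0,"wz":-10.4},{"dx":0,"dy":0,"dz":0,"wx":0,"wy":0,"wz":-10.4},{"dx":0,"dy":0,"dz":0,"wx":0,"wy":0,"wz":-10.4},{"dx":0,"dy":0,"dz":0,"wx":0,"wy":0,"wz":-10.4},{"dx":0,"dy":0,"dz":0,"wx":0,"wy":0,"wz":-10.4},{"dx":0,"dy":0,"dz":0,"wx":0,"wy":0,"wz":-10.4}]'
python3 - <<'E'
from h import *
delta([.5015,.1283,.082],90.4)
P=eyes.camera_params("wrist"); im=eyes.snapshot("wrist")[:,:,::-1].copy(); cv2.imwrite("pics/w2.png",im)
cv2.imwrite("pics/top1.png",eyes.snapshot("top")[:,:,::-1])
hsv=cv2.cvtColor(im,cv2.COLOR_BGR2HSV);h,s,v=[hsv[...,i].astype(int) for i in range(3)]
pk=(h>150)&(h<172)&(s>150)&(v>120)
c=w2px(P,[.5015,.1283,.031])[0]; print(c)
b=blob(pk,c); print(len(b),rect(px2w(P,b,.031)*1000))
b=blob(((h>14)&(h<26)&(s<150)&(v>150))|pk,c); print(len(b),rect(px2w(P,b,.005)*1000))
E
```

```text
t: 1.45
tcp_pos: [0.4114, -0.0781, 0.2449]
tool_rot: [0.989, 0.149, 0.0, 0.0]
force: [0.9, -0.2, -0.2]
finger_gap: 0.499
gripper_force: 0.0
t: 2.7
tcp_pos: [0.4787, 0.0757, 0.2272]
tool_rot: [0.705, 0.709, 0.0, -0.0]
force: [0.3, 0.1, 0.1]
finger_gap: 0.504
gripper_force: 0.0
t 2.70 tcp [0.4787 0.0757 0.2272] shift cm [ 5.25  2.3  14.52] turn deg [ 0.   -0.   -0.14] F [0.3 0.1 0.1] gap 0.504 grip 0.0
[309.52018692 138.20486768]
2322 (array([503.1863, 130.5298]), array([17.6451, 77.8702]), 0.7)
26486 (array([503.3265, 130.3243]), array([159.1416, 119.6066]), 0.8)
```

View pics/w2.png

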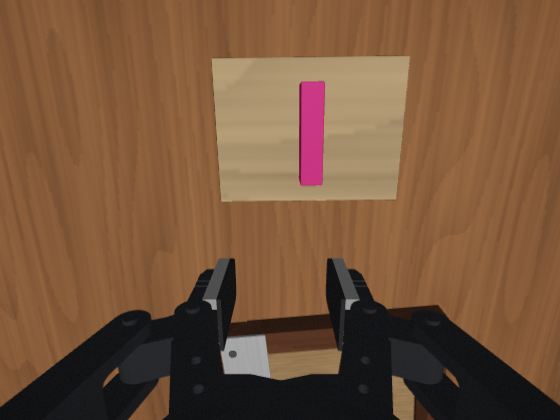

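The wrist view shows the panel with its corners near (213,58) to (397,200) and the batten at (312,133), giving a centre of about (0.503, 0.130). Next I'll go down and grip.

```bash
python3 -m inch '[{"dx":5.4,"dy":2.45,"dz":0,"wx":0,"wy":0,"wz":-0.3},{"dx":0,"dy":0,"dz":4,"wx":0,"wy":0,"wz":0},{"dx":0,"dy":0,"dz":4,"wx":0,"wy":0,"wz":0},{"dx":0,"dy":0,"dz":3,"wx":0,"wy":0,"wz":0},{"dx":0,"dy":0,"dz":2,"wx":0,"wy":0,"wz":0},{"dx":0,"dy":0,"dz":1.3,"wx":0,"wy":0,"wz":0},{"dx":0,"dy":0,"dz":0,"wx":0,"wy":0,"wz":0}]' 
python3 -m inch '[{"dx":0,"dy":0,"dz":0,"wx":0,"wy":0,"wz":0},{"dx":0,"dy":0,"dz":0,"wx":0,"wy":0,"wz":0},{"dx":0,"dy":0,"dz":0,"wx":0,"wy":0,"wz":0},{"dx":0,"dy":0,"dz":0,"wx":0,"wy":0,"wz":0},{"dx":0,"dy":0,"dz":0,"wx":0,"wy":0,"wz":0},{"dx":0,"dy":0,"dz":0,"wx":0,"wy":0,"wz":0}]' 0 60
```

```text
t: 3.68
tcp_pos: [0.5029, 0.1296, 0.0836]
tool_rot: [0.706, 0.708, -0.001, -0.001]
force: [-0.2, 0.6, -0.1]
finger_gap: 0.503
gripper_force: 0.0
t: 4.42
tcp_pos: [0.5039, 0.1297, 0.0852]
tool_rot: [0.706, 0.708, 0.001, 0.001]
force: [-1.2, -0.3, 5.7]
finger_gap: 0.194
gripper_force: 60.8
```

```bash
python3 -m inch '[{"dx":0,"dy":0,"dz":-2,"wx":0,"wy":0,"wz":0},{"dx":0,"dy":0,"dz":-4,"wx":0,"wy":0,"wz":0},{"dx":0,"dy":0,"dz":-4,"wx":0,"wy":0,"wz":0},{"dx":-4,"dy":0.5,"dz":0,"wx":0,"wy":0,"wz":0},{"dx":-5,"dy":0.7,"dz":0,"wx":0,"wy":0,"wz":0},{"dx":-5,"dy":0.7,"dz":0,"wx":0,"wy":0,"wz":0},{"dx":-5,"dy":0.7,"dz":0,"wx":0,"wy":0,"wz":0},{"dx":-5,"dy":0.7,"dz":0,"wx":0,"wy":0,"wz":0},{"dx":-4,"dy":0.6,"dz":0,"wx":0,"wy":0,"wz":-4.8},{"dx":0,"dy":0,"dz":0,"wx":-6,"wy":0,"wz":0}]' 
python3 -m inch '[{"dx":0,"dy":0,"dz":0,"wx":-6,"wy":0,"wz":0},{"dx":0,"dy":0,"dz":0,"wx":0,"wy":0,"wz":0},{"dx":0,"dy":0,"dz":0,"wx":0,"wy":0,"wz":0}]'
cat > look.py <<'E'
from h import *
import sys
s=sense(); R0=R.from_quat(s["tool_rot"]); o=s["tcp_pos"]+R0.apply([0,0,.085])
F=np.array([.5396,-.1502,0]); Rf=R.from_euler("z",5.5,degrees=True)
Rp=R0*R.from_matrix([[0,1,0],[1,0,0],[0,0,-1]]).inv()
print("panel in frame mm",np.round(1000*Rf.inv().apply(o-F),1),"edge",np.round(1000*Rf.inv().apply(o+Rp.apply([-.08,0,0])-F),1),"rot",np.round((Rf.inv()*Rp).as_rotvec(degrees=True),1))
C=[[sx*.08,sy*.06,z] for z in(0,.005) for sx,sy in((-1,-1),(1,-1),(1,1),(-1,1))]+[[sx*.009,sy*.04,.031] for sx,sy in((-1,-1),(1,-1),(1,1),(-1,1))]
W=o+Rp.apply(C)
L=F+Rf.apply([[-.066,-.098,.0265],[-.066,.098,.0265],[-.111,.098,.0265],[-.111,-.098,.0265]])
G=F+Rf.apply([[.111,-.098,.024],[.111,.098,.024]])
Gf=F+Rf.apply([[sx*.086,sy*.066,.008] for sx,sy in((-1,-1),(1,-1),(1,1),(-1,1))])
out=[]
for n in("top","side"):
    P=eyes.camera_params(n); im=eyes.snapshot(n)[:,:,::-1].copy(); cv2.imwrite(f"pics/{sys.argv[1]}_{n}_raw.png",im)
    q=w2px(P,np.r_[W,L]); c=q.mean(0).astype(int); h=75 if n=="top" else 110; k=4 if n=="top" else 3
    k=300/h/1.5; 
    x0,y0=max(0,c[0]-h),max(0,c[1]-h); sub=cv2.resize(im[y0:y0+2*h,x0:x0+2*h],(395,395) if 0 else None,fx=395/(2*h),fy=395/(2*h),interpolation=cv2.INTER_CUBIC)
    f=395/(2*h)
    for pts,col in((W[4:8],(0,255,0)),(W[8:],(255,255,0)),(L,(255,0,0)),(G,(0,0,255)),(Gf,(0,255,255))):
        p=((w2px(P,pts)-[x0,y0]+.5)*f*8).astype(np.int32); cv2.polylines(sub,[p.reshape(-1,1,2)],True,col,1,cv2.LINE_AA,3)
    s2=np.zeros((395,395,3),np.uint8); s2[:sub.shape[0],:sub.shape[1]]=sub[:395,:395]; out.append(s2)
cv2.imwrite(f"pics/{sys.argv[1]}.png",np.hstack(out))
E
python3 look.py a; python3 -c "
from h import *
delta([.5422,-.1500,.161],95.5,12)"
```

```text
t: 5.68
tcp_pos: [0.5455, -0.154, 0.1844]
tool_rot: [0.675, 0.735, 0.04, 0.039]
force: [-0.1, 0.5, -1.7]
finger_gap: 0.195
gripper_force: 59.8
t: 6.05
tcp_pos: [0.5436, -0.1502, 0.1843]
tool_rot: [0.672, 0.733, 0.077, 0.07]
force: [0.3, -0.5, -1.8]
finger_gap: 0.199
gripper_force: 59.8
panel in frame mm [ 21.5  -0.6 101.1] edge [-56.7   0.1  84.6] rot [ -0.1 -11.9  -0.5]
t 6.15 tcp [ 0.544  -0.1501  0.1844] shift cm [ 0.03 -0.66  2.25] turn deg [ 0.    0.12 -0.42] F [ 0.2  0.2 -1.9] gap 0.197 grip 59.8
```

View pics/a.png

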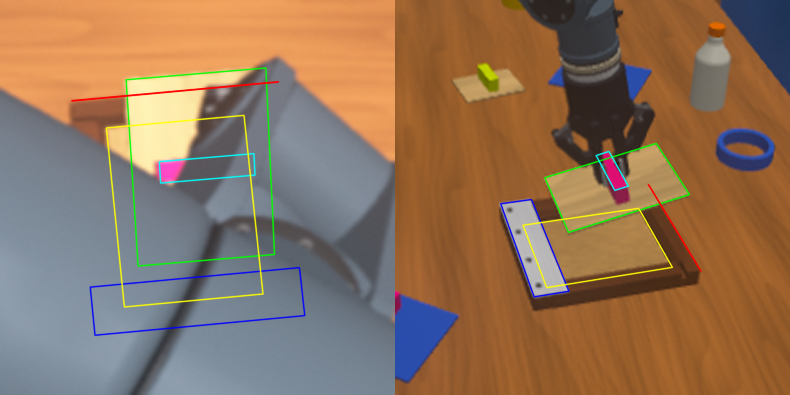

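The side view overlay matches the real panel, the lip at (535,250) and the recess to within 2–3 mm. The panel hangs tilted about 12° above the frame. Next I'll lower it.

```bash
python3 -m inch '[{"dx":0,"dy":-0.36,"dz":1.46,"wx":0,"wy":0,"wz":-0.4},{"dx":0,"dy":-0.36,"dz":1.46,"wx":0,"wy":0,"wz":0},{"dx":0,"dy":-0.36,"dz":1.46,"wx":0,"wy":0,"wz":0},{"dx":0,"dy":-0.36,"dz":1.46,"wx":0,"wy":0,"wz":0},{"dx":0,"dy":-0.13,"dz":0.6,"wx":0,"wy":0,"wz":0},{"dx":0,"dy":-0.12,"dz":0.5,"wx":0,"wy":0,"wz":0},{"dx":0,"dy":0,"dz":0,"wx":0,"wy":0,"wz":0},{"dx":0,"dy":0,"dz":0,"wx":0,"wy":0,"wz":0}]'
python3 look.py b
```

```text
t: 7.15
tcp_pos: [0.5415, -0.1506, 0.1132]
tool_rot: [0.669, 0.736, 0.077, 0.071]
force: [0.7, 0.8, -1.2]
finger_gap: 0.196
gripper_force: 59.8
panel in frame mm [19.6 -0.8 30.1] edge [-58.6  -0.7  13.4] rot [ -0.1 -12.   -0.1]
```

View pics/b.png

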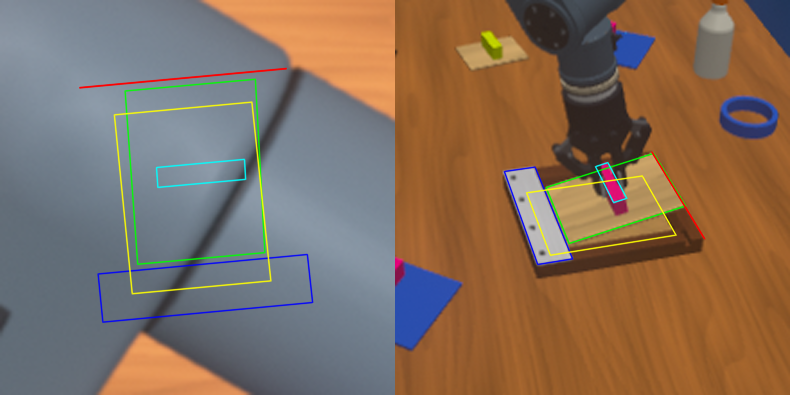

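The side view shows the lower edge just clear of the lip (around 560,215) and inside the rails. Next I'll drop it 3 mm and slide it under.

```bash
python3 -m inch '[{"dx":0,"dy":-0.06,"dz":0.28,"wx":0,"wy":0,"wz":0},{"dx":0,"dy":-0.45,"dz":-0.1,"wx":0,"wy":0,"wz":0},{"dx":0,"dy":-0.45,"dz":-0.1,"wx":0,"wy":0,"wz":0},{"dx":0,"dy":-0.45,"dz":-0.1,"wx":0,"wy":0,"wz":0},{"dx":0,"dy":-0.45,"dz":-0.1,"wx":0,"wy":0,"wz":0},{"dx":0,"dy":-0.45,"dz":-0.1,"wx":0,"wy":0,"wz":0},{"dx":0,"dy":0,"dz":0,"wx":0,"wy":0,"wz":0},{"dx":0,"dy":0,"dz":0,"wx":0,"wy":0,"wz":0}]'
python3 look.py c
```

```text
t: 8.25
tcp_pos: [0.5184, -0.1528, 0.1102]
tool_rot: [0.669, 0.736, 0.077, 0.071]
force: [0.4, 0.2, -1.6]
finger_gap: 0.197
gripper_force: 59.8
panel in frame mm [-3.6 -0.7 27.1] edge [-81.9  -0.6  10.4] rot [ -0.1 -12.   -0.1]
```

View pics/c.png

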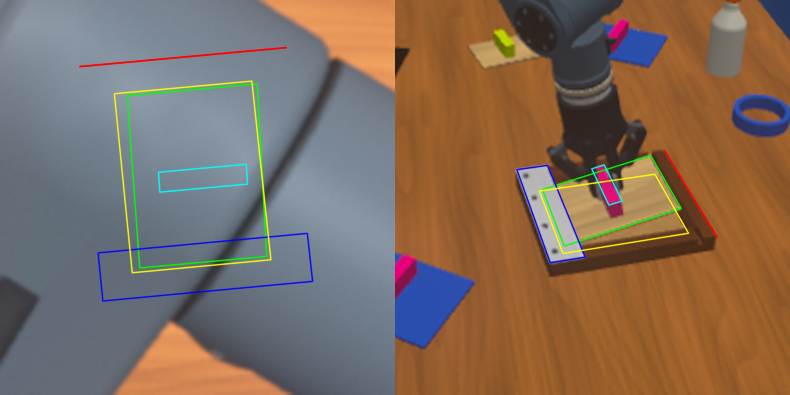

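The edge is now about 16 mm under the lip with the far edge raised: in the side view the lip at (550,215) covers the panel's near edge, and forces are low. Next I'll lower it, pivoting about the tucked edge.

```bash
python3 -m inch '[{"dx":0,"dy":0.3,"dz":0.28,"wx":2,"wy":0,"wz":0},{"dx":0,"dy":0.3,"dz":0.28,"wx":2,"wy":0,"wz":0},{"dx":0,"dy":0.3,"dz":0.28,"wx":2,"wy":0,"wz":0},{"dx":0,"dy":0.3,"dz":0.28,"wx":2,"wy":0,"wz":0},{"dx":0,"dy":0.3,"dz":0.28,"wx":2,"wy":0,"wz":0},{"dx":0,"dy":0,"dz":0,"wx":0,"wy":0,"wz":0},{"dx":0,"dy":0,"dz":0,"wx":0,"wy":0,"wz":0}]'
python3 look.py d
python3 -m inch '[{"dx":0,"dy":0.3,"dz":0.28,"wx":2,"wy":0,"wz":0},{"dx":0,"dy":0,"dz":0.1,"wx":0,"wy":0,"wz":0},{"dx":0,"dy":0,"dz":0,"wx":0,"wy":0,"wz":0},{"dx":0,"dy":0,"dz":0,"wx":0,"wy":0,"wz":0}]'
python3 look.py e
```

```text
t: 9.22
tcp_pos: [0.5347, -0.1509, 0.0983]
tool_rot: [0.673, 0.74, 0.013, 0.012]
force: [-0.4, 0.1, -0.9]
finger_gap: 0.2
gripper_force: 59.8
panel in frame mm [-1.9 -0.3 13.4] edge [-81.9  -0.2  10.6] rot [-0.1 -2.  -0.1]
t: 9.82
tcp_pos: [0.5377, -0.1508, 0.0947]
tool_rot: [0.673, 0.74, -0.0, 0.0]
force: [0.3, -0.6, -1.4]
finger_gap: 0.194
gripper_force: 59.8
panel in frame mm [-1.9 -0.5  9.7] edge [-81.9  -0.3   9.7] rot [-0.1  0.  -0.1]
```

View pics/e.png

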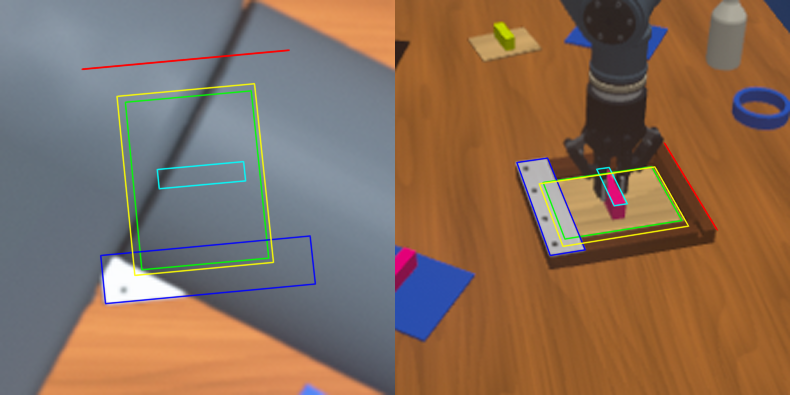

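The side view shows the panel nearly flat inside the walls, with the lip over its near edge. Next I'll lower it the last few millimetres to contact.

```bash
python3 -m inch '[{"dx":0,"dy":0,"dz":0.1,"wx":0,"wy":0,"wz":0},{"dx":0,"dy":0,"dz":0.08,"wx":0,"wy":0,"wz":0},{"dx":0,"dy":0,"dz":0,"wx":0,"wy":0,"wz":0},{"dx":0,"dy":0,"dz":0,"wx":0,"wy":0,"wz":0}]'
```

```text
t: 10.42
tcp_pos: [0.5381, -0.1508, 0.0933]
tool_rot: [0.673, 0.74, -0.0, 0.001]
force: [-1.8, 0.3, 4.3]
finger_gap: 0.193
gripper_force: 60.4
```

Contact is at 4 N. I'll release, opening only partway to stay clear of the lip, and retreat upwards.

```bash
python3 -m inch '[{"dx":0,"dy":0,"dz":0,"wx":0,"wy":0,"wz":0},{"dx":0,"dy":0,"dz":0,"wx":0,"wy":0,"wz":0},{"dx":0,"dy":0,"dz":0,"wx":0,"wy":0,"wz":0},{"dx":0,"dy":0,"dz":-1,"wx":0,"wy":0,"wz":0},{"dx":0,"dy":0,"dz":-3,"wx":0,"wy":0,"wz":0},{"dx":0,"dy":0,"dz":-4,"wx":0,"wy":0,"wz":0},{"dx":0,"dy":0,"dz":-4,"wx":0,"wy":0,"wz":0},{"dx":-5,"dy":0,"dz":-2,"wx":0,"wy":0,"wz":0},{"dx":-5,"dy":0,"dz":0,"wx":0,"wy":0,"wz":0},{"dx":0,"dy":0,"dz":0,"wx":0,"wy":0,"wz":0}]' 0.45
python3 - <<'E'
from h import *
P=eyes.camera_params("wrist"); im=eyes.snapshot("wrist")[:,:,::-1].copy(); cv2.imwrite("pics/w3.png",im)
side=eyes.snapshot("side")[:,:,::-1]; PS=eyes.camera_params("side")
hsv=cv2.cvtColor(im,cv2.COLOR_BGR2HSV);h,s,v=[hsv[...,i].astype(int) for i in range(3)]
pk=(h>150)&(h<172)&(s>150)&(v>120)
b=blob(pk,w2px(P,[.538,-.15,.039])[0]); print(len(b),rect(px2w(P,b,.039)*1000))
c=w2px(PS,[.54,-.15,.02])[0].astype(int); h2=100
sub=cv2.resize(side[max(0,c[1]-h2):c[1]+h2,max(0,c[0]-h2):c[0]+h2],(420,420)); cv2.imwrite("pics/f.png",np.hstack([cv2.resize(im,(380,420)),sub]))
E
```

```text
t: 11.68
tcp_pos: [0.5483, -0.254, 0.2345]
tool_rot: [0.674, 0.738, -0.0, 0.003]
force: [0.3, 0.4, -0.2]
finger_gap: 0.451
gripper_force: 0.0
2816 (array([ 538.2573, -150.6533]), array([17.184 , 78.6146]), 5.7)
```

View pics/f.png

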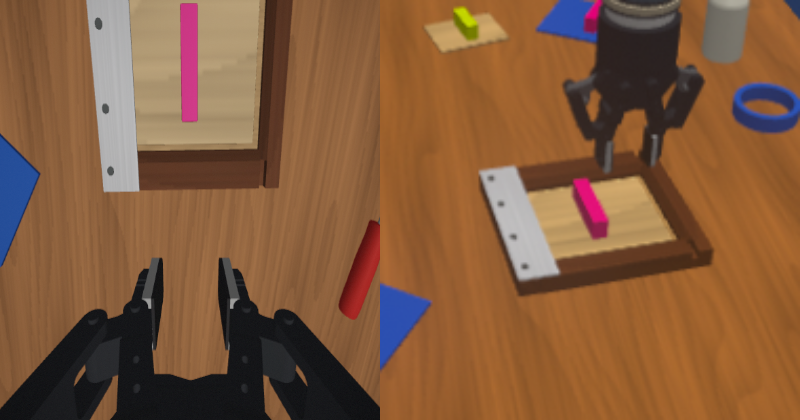

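The panel lies flat and home in the recess with its near edge under the lip. The batten is at wrist crop (189,62), which puts the panel centre about 2 mm from the recess centre with the yaw matching. The gripper is clear, so I'm handing it in.

```bash
python3 -c "
from station import workorder
print(workorder.sign_off())"
```

```text
the job is handed in; nothing more can be done
None
```

The job is handed in at about 12 s: the pink-batten panel was tucked under the lip and lies flat in the recess, about 2 mm off centre by my camera measurement. The small panel was left alone; sign-off returned no verdict.

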